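Brace the jar, twist off its tight cap and hold the cap over it

TASK

The jar's cap is too tight to open with the jar standing loose, so first set the closed jar upright and fully down into the square recess of the wooden brace. Then, with the jar staying in the brace, twist the cap anticlockwise until its lugs come free, lift only the cap off and finish holding it in the gripper, level and still, about 3 cm straight above the jar's open mouth. Do not put it down, and leave the other things on the table where they are.

Things in the scene. Friction and masses are not known exactly. Their poses are not given: they have to be found in the camera images.
- jar_mid (a point): White stoneware jar, loose, 0.3 to 0.5 kg. Square body 60 x 60 x 64 mm high, round neck 44 mm across on top (rim 86 mm above the underside); 91 mm high with the cap. Point: centre of the square body, 32 mm above the underside; z up, x and y square to the flat sides. A small pip on the shoulder marks its +x+y corner.
- cap_mid (a point): Round steel twist-off cap, 63 mm in diameter, 22 mm high, closed on the jar at the start. Point: on its axis, half-way up, 11 mm below its top; closed, it is 48 mm above jar_mid. z up; x points to a small pip on its top. While closed, the jar can be lifted and carried by its cap. It starts with its x axis 0.02 to 0.20 rad clockwise (seen from above) of the jar's x axis.
- jar_mouth (a point): centre of the jar's rim, 54 mm above jar_mid. When the cap is off and its cap_mid is 41 mm above this point, the gap between the rim and the cap's lower edge is 30 mm.
- brace_floor (a point): wooden brace fixed to the table, a block 118 x 118 x 36 mm with a square recess 65 x 65 mm and 28 mm deep in its top, its mouth chamfered by 4 mm. This point is the centre of the recess's floor, 8 mm above the table; x and y are square to the recess's sides. The jar fits in any of its four quarter turns; seated, its underside is on this floor.
- jar: The same jar; origin at the centre of its underside.
- cap: The cap, 0.10 kg, origin on its axis at its lower edge. Lugs hook it to the neck, jammed by a springy seal (11 N): turning takes 0.1 to 0.3 N m, which spins an unbraced jar. Its x axis is hooked up to 0.60 rad anticlockwise of the jar's x, free to lift straight up from 0.60 to 1.05, where a stop ends the turn (at 0.785 its pip points to the jar's pip). Freed, the seal lifts it up to 3 mm.
- cutter_round: bystander: round tinplate pastry cutter with a strap handle, 66 mm across, 41 mm high, origin under its centre
- cutter_fluted: bystander: fluted tinplate pastry cutter with a strap handle, 54 mm across, 39 mm high, origin under its centre
- spice_tin: bystander: closed dark red tin box, 99 x 130 x 84 mm, origin under its centre
Not all that is in view belongs to the job. Of the things that look like the cap, the largest one is meant.

How it is judged:
By the outcome, as a careful person would: the job done as asked, in the order asked, and still so for the second after the job is handed in, while the arm keeps its last pose, push and grip.
It also fails if it takes over 48 s, if anything falls off the work surface, if the arm or the gripper's body presses on something with over 40 N, if the wrist force passes 120 N, or if a joint passes its speed limit or range.

ROBOT

A 6-joint arm with a two-finger parallel gripper is mounted at the origin on a cart in front of the work surface, level with it; the furniture and walls round the work are solid. World frame = base frame: x ahead of the robot, y to its left, z up, the work surface at z = 0. Lengths are in m, angles in rad, forces in N, time in s.
With the tool pointing down it reaches from about 0.425 to 1.125 m from the base axis. Payload 14.9 kg.
Tool frame: the origin (TCP) lies on the centre line of the jaws, within the pads' length; the fingertips stand 25 mm ahead of it and the grasp point (between the pads) lies 6 mm ahead of it; z points along the fingers, y is the line along which they close (so a half turn about z gives the same grasp; the last joint's range is limited). The gripper opens to 91 mm and grips with 3 to 60 N. Pads are 32 mm wide; open, the fingers measure 118 mm over their backs; the gripper's body (76 mm by 178 mm) begins 60 mm behind the grasp point.
Start: joints at [-1.357, 0.379, 1.734, -0, 1.028, -0.033], TCP at [0.171, -0.679, 0.239] pointing down, gripper open.
Joint ranges: [-2.77, 2.77], [-0.74, 2.19], [0, 2.66], [-1.06, 4.2], [0.31, 2.87], [-3.08, 3.08]. Speed limits (rad/s): [1.89, 1.89, 2.39, 3.14, 3.14, 3.14].

INTERFACE

Orientations are given as a 3x3 rotation matrix whose columns are the frame's x, y, z axes.
In Python, from workcell import manip gives the robot as it stands. The module is installed in compiled form; this text tells all that it offers.
- The arm moves only by the tool apply_moves, never from a script. Its argument "motion" is a list of rows, each a list of 3 entries, a list of its own where there are three numbers: the shift along the tool's x, y, z in units of 30 mm (1.0 is 30 mm), then the turn about the tool's z in units of 90 degrees (1.0 is 90 degrees), then the closure, from 0 (fully open) to 1 (shut). A call has 1 to 8 rows; each row shifts and turns the commanded pose from where the row before left it, along the tool's axes as they then stand; what a row does not reach is not made up. A row lasts 1/8 s, in which the tool goes at most 62.5 mm and 10.7 degrees, less where a joint would pass 70% of its speed; a pose out of reach is approached as far as the arm can. A call with a number of a shift or a turn outside -1 to 1 is refused whole. A call with a gripper value outside its range is refused whole. The fingers move at their own pace and stop on an object; the grip force is fixed at half the most. Time passes only in rows, so rows that do not move let the fingers close. It gives the time, the measured TCP pose, the force, the opening and the grip force at its end, in the units of the state.
- manip.state(): the state, without advancing time (a new reading comes with each control period).
- manip.grab_frame(name): name is "scene" or "top"; returns a dict with "img" (420x560x3 uint8, red, green, blue), "camera_matrix" (3x3 intrinsics, pixels), "origin" and "rotation" of the camera in the world. Camera axes: x right, y down, z forward; pixel columns grow to the right and rows downward; lengths in m; the calibration is good to about 2 mm. A picture is of the moment at which its call begins. There is no depth.
- manip.close_job(): hands the job in; it is judged then, once.
The state is a dict: "time_s": time; "joint_positions": joint angles; "dq": joint speeds; "tau": joint torques, N m; "tcp_pos": TCP position; "eef_rot": TCP orientation; "ft_force": force on the tool from outside, world axes, zero at the start; "torque": the same for the moment, N m; "grip_width": finger opening in m; "grip_force": force on a finger pad.
Only numpy, scipy, OpenCV 4.12 (cv2) and the standard library are available. Lean on these libraries where they do the work, as an engineer would, in place of code of your own. Each camera call takes 0.05 s, during which the arm holds its last target. There are 200 camera calls.

## Working session

There is one attempt and no reset: what is moved stays moved. The work goes in short steps, Python scripts to look and compute and a tool call to move; the robot and the scene stay as the last step left them, time stands still between calls to the robot, and variables do not carry over. Pictures are saved under pics/ and viewed, at most 10 in all, crops included, and the job is handed in when it is done.

Besides the shell and the picture viewer there is one more tool, called after "Request:" by a JSON object that holds its "method" and its "body", one argument or row to a line. apply_moves: Moves the arm, as the interface text tells. Its arguments: {"type":"object","properties":{"motion":{"type":"array","items":{"type":"array"}}},"required":["motion"]}

```bash
mkdir -p pics; python3 - <<'E'
from workcell import manip
import cv2,numpy as np
s=manip.state();print(s['time_s'],s['tcp_pos'],np.round(s['eef_rot'],3).tolist(),s['grip_width'])
for n in("scene","top"):
    f=manip.grab_frame(n);cv2.imwrite(f"pics/{n}0.png",f["img"][...,::-1])
    print(n,np.round(f["camera_matrix"],1).tolist(),np.round(f["origin"],4),np.round(f["rotation"],4).tolist())
E
```

```text
0.0 [ 0.17093816 -0.67840514  0.23827083] [[0.97, 0.244, -0.0], [0.244, -0.97, 0.001], [0.0, -0.001, -1.0]] 0.09138048883313504
scene [[385.9, 0.0, 275.5], [0.0, 385.9, 212.1], [0.0, 0.0, 1.0]] [ 0.2515 -0.5099  0.694 ] [[0.8559, -0.3484, 0.3821], [-0.517, -0.5625, 0.6453], [-0.0099, -0.7499, -0.6615]]
top [[436.3, 0.0, 280.4], [0.0, 436.3, 204.4], [0.0, 0.0, 1.0]] [0.4004 0.0828 1.0628] [[-0.0289, -0.9806, 0.1937], [-0.9996, 0.0277, -0.009], [0.0035, -0.1939, -0.981]]
```

View pics/scene0.png

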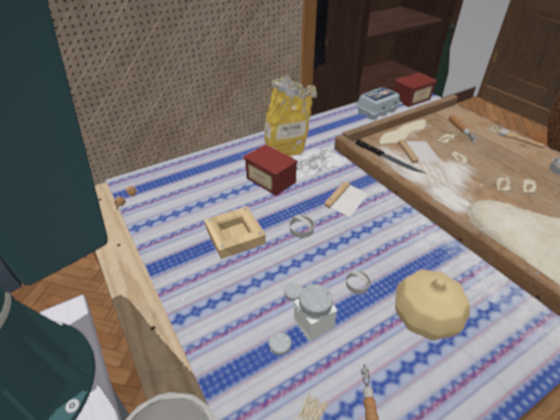

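View pics/top0.png

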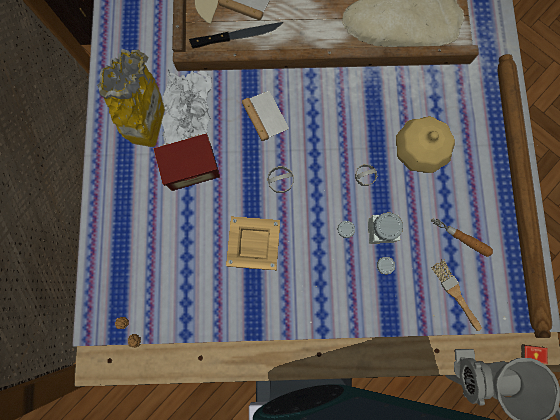

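The scene view shows the jar at about (315,312) with its cap at (315,299). The top view shows the cap at (389,226), two smaller decoy lids at (346,229) and (387,265), the brace at (253,242), cutters at (280,179) and (365,175), and the tin at (187,160). I'll measure on enlarged crops.

```bash
cat > h.py <<'E'
import cv2,numpy as np
from workcell import manip
def ray(f,uv,z):
    K=f["camera_matrix"];d=np.asarray(f["rotation"])@np.linalg.solve(K,[uv[0],uv[1],1.]);o=np.asarray(f["origin"])
    return o+d*(z-o[2])/d[2]
def proj(f,p):
    q=np.asarray(f["camera_matrix"])@(np.asarray(f["rotation"]).T@(np.asarray(p)-f["origin"]));return q[:2]/q[2]
def crop(f,x,y,w,h,k): return cv2.resize(f["img"][y:y+h,x:x+w,::-1],None,fx=k,fy=k,interpolation=cv2.INTER_CUBIC)
E
python3 - <<'E'
from h import *
t=manip.grab_frame("top");s=manip.grab_frame("scene")
A=np.hstack([crop(t,355,200,60,50,6),crop(t,222,212,66,60,6)[:300]])
B=np.hstack([crop(s,285,280,60,60,5),crop(s,200,200,75,60,5)])
w=min(A.shape[1],B.shape[1]);print(A.shape,B.shape)
C=np.zeros((600,760,3),np.uint8);C[:300,:A.shape[1]]=A;C[300:,:B.shape[1]]=B
cv2.imwrite("pics/c1.png",C)
for n,f,uv,z in(("capT",t,(389,226),.091),("capS",s,(315,299),.091),("brT",t,(253,242),.036),("brS",s,(235,228),.036)):print(n,ray(f,uv,z).round(4))
E
```

```text
(300, 756, 3) (300, 675, 3)
capT [ 0.536  -0.1691  0.091 ]
capS [ 0.5354 -0.1721  0.091 ]
brT [0.5147 0.1405 0.036 ]
brS [0.5161 0.1339 0.036 ]
```

View pics/c1.png

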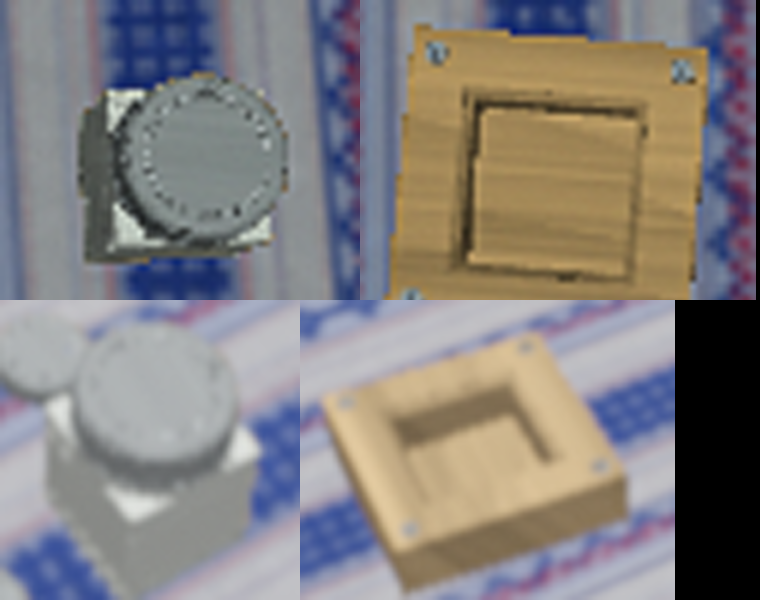

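The crop shows the jar's shoulder corners at top-view pixels of about (372.5,215), (373.3,241.7) and (400.3,240). Scene-view shoulder corners are (294,300), (337.4,310.4) and (312,323.4). The brace's top face is a clean quadrilateral in both views. Next I cast rays through these points and fit the yaw.

```bash
python3 - <<'E'
from h import *
t=manip.grab_frame("top");s=manip.grab_frame("scene")
def sq(n,f,P,z):
    W=np.float32([ray(f,p,z)[:2] for p in P]);(c,wh,a)=cv2.minAreaRect(W*1000);e=np.diff(W,axis=0)
    print(n,np.round(W,4).tolist(),"len",np.linalg.norm(e,axis=1).round(4),"yaw mod90",(np.degrees(np.arctan2(e[:,1],e[:,0]))%90).round(1))
    return W
J=lambda L,ox,oy,k,x0,y0:[(x0+(x-ox)/k-.5+.5/k,y0+(y-oy)/k-.5+.5/k) for x,y in L]
# brace
W=sq("brT",t,J([(415,25),(708,46)],360,0,6,222,212),.036)
W=sq("brS",s,J([(323,400),(530,335),(628,474),(399,551)],300,300,5,200,200),.036);print(W.mean(0))
W=sq("brTmouth",t,J([(463,88),(646,103),(632,282),(452,271)],360,0,6,222,212),.036);print(W.mean(0))
W=sq("screwsS",s,J([(346,402),(526,346),(600,466),(411,529)],300,300,5,200,200),.036);print(W.mean(0))
# automatic: wood mask in top
for n,f,b in(("T",t,(215,205,75,75)),("S",s,(198,198,75,65))):
    x,y,w,h=b;im=cv2.resize(f["img"][y:y+h,x:x+w],None,fx=4,fy=4,interpolation=cv2.INTER_LINEAR);hsv=cv2.cvtColor(im,cv2.COLOR_RGB2HSV)
    m=cv2.inRange(hsv,(8,60,60),(35,255,255));c=max(cv2.findContours(m,0,2)[0],key=cv2.contourArea)
    a=cv2.approxPolyDP(cv2.convexHull(c),8,True)[:,0]/4+[x-.4,y-.4];print("mask",n,a.round(1).tolist());sq("mask"+n,f,np.vstack([a,a[:1]]),.036)
# jar
W=sq("jarT",t,J([(105,90),(110,250),(272,240)],0,0,6,355,200),.064);print((W[0]+W[2])/2)
W=sq("jarS",s,J([(45,400),(135,518),(262,452)],0,300,5,285,280),.064);print((W[0]+W[2])/2)
# cap top ellipse extents read by eye
print("capT",ray(t,J([(207,156)],0,0,6,355,200)[0],.091),"capS",ray(s,J([(157,391)],0,300,5,285,280)[0],.091))
E
```

```text
brT [[0.5789999961853027, 0.19249999523162842], [0.5672000050544739, 0.0763000026345253]] len [0.1168] yaw mod90 [84.2]
brS [[0.4636000096797943, 0.20250000059604645], [0.5763000249862671, 0.19200000166893005], [0.5683000087738037, 0.07540000230073929], [0.4523000121116638, 0.08730000257492065]] len [0.1132 0.117  0.1167] yaw mod90 [84.7 86.1 84.1]
[0.51512736 0.139305  ]
brTmouth [[0.5532000064849854, 0.1737000048160553], [0.5450999736785889, 0.1014999970793724], [0.4749000072479248, 0.10859999805688858], [0.4812000095844269, 0.17880000174045563]] len [0.0727 0.0706 0.0704] yaw mod90 [83.6 84.2 84.9]
[0.51358396 0.1406458 ]
screwsS [[0.47290000319480896, 0.19499999284744263], [0.5703999996185303, 0.18529999256134033], [0.559499979019165, 0.08730000257492065], [0.46309998631477356, 0.09719999879598618]] len [0.098  0.0986 0.097 ] yaw mod90 [84.4 83.6 84.1]
[0.51647186 0.14120714]
mask T [[230.8, 215.6], [279.1, 219.8], [275.8, 270.1], [225.6, 265.1]]
maskT [[0.5794000029563904, 0.1923000067472458], [0.5658000111579895, 0.07750000059604645], [0.44760000705718994, 0.08839999884366989],
[... 445 characters left out ...]
57084656, 0.1582999974489212], [0.4659000039100647, 0.2021999955177307], [0.5781999826431274, 0.18850000202655792]] len [0.1086 0.0304 0.1079 0.0938 0.0454 0.1131] yaw mod90 [84.  62.4 84.  84.7 75.1 83.1]
jarT [[0.5676000118255615, -0.1387999951839447], [0.5055000185966492, -0.1363999992609024], [0.5074999928474426, -0.19869999587535858]] len [0.0622 0.0624] yaw mod90 [87.8  1.9]
[ 0.5375625  -0.16875747]
jarS [[0.5115000009536743, -0.13609999418258667], [0.5112000107765198, -0.19779999554157257], [0.5691999793052673, -0.1995999962091446]] len [0.0617 0.058 ] yaw mod90 [89.7 88.2]
[ 0.5403434  -0.16787328]
capT [ 0.53689777 -0.16932069  0.091     ] capS [ 0.53857463 -0.17081671  0.091     ]
```

Results:
- **Jar:** axis at about (0.538,-0.1695), yaw about -0.5°. Side lengths came out at 58–62 mm against 60.
- **Brace:** centre at about (0.515,0.1405), yaw -5.9°. Sides came out at 117 mm against 118, and the mouth at 71–73 mm against 73.

I go out in x first to stay clear of the mincer, then across.

Request:
{"method": "apply_moves", "body": {
  "motion": [
    [[0.97,0.24,0],0,0],
    [[0.97,0.24,0],0,0],
    [[0.97,0.24,0],0,0],
    [[0.97,0.24,0],0,0],
    [[0.97,0.24,0],0,0],
    [[0.97,0.24,0],0,0],
    [[0.97,0.24,0],0,0],
    [[0.97,0.24,0],0,0]
  ]
}}

```text
time_s: 1.3
tcp_pos: [0.4128, -0.6778, 0.2389]
eef_rot: [[0.97, 0.244, -0.0], [0.244, -0.97, -0.0], [-0.0, 0.0, -1.0]]
ft_force: [0.7, 0.2, 0.3]
grip_width: 0.0915
grip_force: 0.0
```

Request:
{"method": "apply_moves", "body": {
  "motion": [
    [[0.53,-0.96,0],0,0],
    [[0.53,-0.96,0],0,0],
    [[0.53,-0.96,0],0,0],
    [[0.53,-0.96,0],0,0],
    [[0.53,-0.96,0],0,0],
    [[0.53,-0.96,0],0,0],
    [[0.53,-0.96,0],0,0],
    [[0.53,-0.96,0],0,0]
  ]
}}

```text
time_s: 2.3
tcp_pos: [0.479, -0.4222, 0.2391]
eef_rot: [[0.97, 0.244, 0.0], [0.244, -0.97, -0.0], [0.0, 0.0, -1.0]]
ft_force: [0.1, -0.2, -0.1]
grip_width: 0.0912
grip_force: 0.0
```

Request:
{"method": "apply_moves", "body": {
  "motion": [
    [[0.53,-0.96,0],0,0],
    [[0.53,-0.96,0],0,0],
    [[0.53,-0.96,0],0,0],
    [[0.53,-0.96,0],0,0],
    [[0.53,-0.96,0],0,0],
    [[0.53,-0.96,0],0,0],
    [[0.53,-0.96,0],0.08,0],
    [[0,0,0],0.08,0]
  ]
}}

```text
time_s: 3.3
tcp_pos: [0.5378, -0.1985, 0.2392]
eef_rot: [[1.0, -0.007, 0.0], [-0.007, -1.0, 0.0], [0.0, -0.0, -1.0]]
ft_force: [0.1, -0.5, 0.6]
grip_width: 0.0912
grip_force: 0.0
```

```bash
cat >> h.py <<'E'
def to(x,y,z,yaw):
    s=manip.state();R=np.asarray(s["eef_rot"]);p=s["tcp_pos"]
    print("t",round(s["time_s"],2),"p",np.round(p,4),"yaw",np.degrees(np.arctan2(R[1,0],R[0,0])).round(2),"tilt z",R[:,2].round(3),"F",np.round(s["ft_force"],1),"M",np.round(s["torque"],2),"w",round(s["grip_width"],4),"gf",s["grip_force"])
    print("shift units",(R.T@(np.array([x,y,z])-p)/.03).round(3),"turn units",(-(yaw-np.degrees(np.arctan2(R[1,0],R[0,0])))/90).round(3))
E
python3 - <<'E'
from h import *
to(.538,-.1695,.093,-.5)
E
```

```text
t 3.3 p [ 0.5378 -0.1985  0.2392] yaw -0.37 tilt z [ 0.  0. -1.] F [ 0.1 -0.5  0.6] M [0.01 0.04 0.02] w 0.0912 gf 0.0
shift units [ 0.    -0.967  4.873] turn units 0.001
```

Request:
{"method": "apply_moves", "body": {
  "motion": [
    [[0,-0.97,0],0,0],
    [[0,0,0.9],0,0],
    [[0,0,0.9],0,0],
    [[0,0,0.9],0,0],
    [[0,0,0.5],0,0],
    [[0,0,0],0,0]
  ]
}}

```text
time_s: 4.05
tcp_pos: [0.5367, -0.1712, 0.1424]
eef_rot: [[1.0, -0.004, -0.001], [-0.004, -1.0, 0.0], [-0.001, -0.0, -1.0]]
ft_force: [0.1, -0.0, -0.6]
grip_width: 0.0911
grip_force: 0.0
```

```bash
python3 - <<'E'
from h import *
to(.538,-.1695,.093,-.5)
s=manip.grab_frame("scene");cv2.imwrite("pics/d.png",crop(s,225,210,160,120,5)) 
E
```

```text
t 4.05 p [ 0.5367 -0.1712  0.1424] yaw -0.25 tilt z [-0.001  0.    -1.   ] F [ 0.1 -0.  -0.6] M [ 0.02  0.06 -0.02] w 0.0911 gf 0.0
shift units [ 0.044 -0.057  1.645] turn units 0.003
```

View pics/d.png

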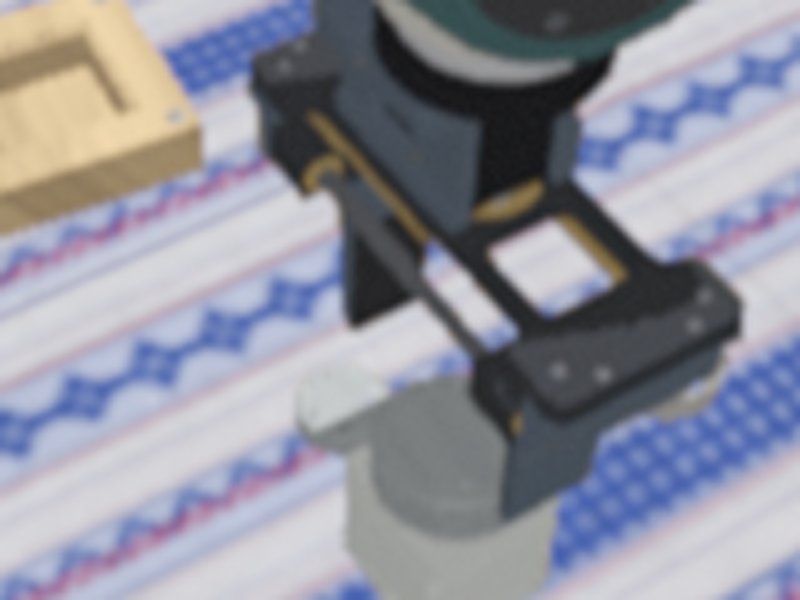

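The crop shows the capped jar at about (460,480), under and between the open fingers, with the front finger's tip at (510,515). Nothing is in the way, so I descend and close.

Request:
{"method": "apply_moves", "body": {
  "motion": [
    [[0.04,-0.05,0.5],0,0],
    [[0,0,0.5],0,0],
    [[0,0,0.35],0,0],
    [[0,0,0.27],0,0],
    [[0,0,0],0,0.3],
    [[0,0,0],0,0.6],
    [[0,0,0],0,1],
    [[0,0,0],0,1]
  ]
}}

```text
time_s: 5.1
tcp_pos: [0.5382, -0.1698, 0.0948]
eef_rot: [[1.0, -0.005, 0.001], [-0.005, -1.0, 0.0], [0.001, -0.0, -1.0]]
ft_force: [-0.2, 5.2, 3.8]
grip_width: 0.0631
grip_force: 30.0
```

Request:
{"method": "apply_moves", "body": {
  "motion": [
    [[0,0,0],0,1],
    [[0,0,0],0,1]
  ]
}}

```text
time_s: 5.35
tcp_pos: [0.5381, -0.1698, 0.0947]
eef_rot: [[1.0, -0.005, 0.001], [-0.005, -1.0, 0.0], [0.001, -0.0, -1.0]]
ft_force: [0.7, 4.1, 4.9]
grip_width: 0.063
grip_force: 30.0
```

Request:
{"method": "apply_moves", "body": {
  "motion": [
    [[0,0,-0.2],0,1],
    [[0,0,-0.5],0,1],
    [[0,0,-0.6],0,1],
    [[0,0,-0.6],0,1],
    [[0,0,-0.5],0,1],
    [[0,0,0],0,1]
  ]
}}

```text
time_s: 6.1
tcp_pos: [0.5386, -0.1703, 0.1679]
eef_rot: [[1.0, -0.004, 0.002], [-0.004, -1.0, -0.001], [0.002, 0.001, -1.0]]
ft_force: [0.4, 0.9, -5.5]
grip_width: 0.0629
grip_force: 30.0
```

Request:
{"method": "apply_moves", "body": {
  "motion": [
    [[-0.03,-0.4,0],0,1],
    [[-0.06,-0.8,0],0,1],
    [[-0.07,-0.9,0],0,1],
    [[-0.07,-0.9,0],0,1],
    [[-0.07,-0.9,0],0,1],
    [[-0.07,-0.9,0],0,1],
    [[-0.07,-0.9,0],0,1],
    [[-0.07,-0.9,0],0,1]
  ]
}}

```text
time_s: 7.1
tcp_pos: [0.5225, 0.0295, 0.1655]
eef_rot: [[1.0, -0.004, -0.002], [-0.004, -1.0, 0.0], [-0.002, -0.0, -1.0]]
ft_force: [-0.9, 0.3, -5.3]
grip_width: 0.0627
grip_force: 30.0
```

Request:
{"method": "apply_moves", "body": {
  "motion": [
    [[-0.07,-0.9,0],0,1],
    [[-0.07,-0.9,0],0,1],
    [[-0.07,-0.9,0],0,1],
    [[-0.07,-0.8,0],0,1],
    [[0,-0.2,0],0.03,1],
    [[0,0,0],0.03,1],
    [[0,0,0],0,1],
    [[0,0,0],0,1]
  ]
}}

```text
time_s: 8.1
tcp_pos: [0.5152, 0.1392, 0.1659]
eef_rot: [[0.995, -0.098, -0.001], [-0.098, -0.995, -0.0], [-0.001, 0.0, -1.0]]
ft_force: [-0.5, 0.5, -5.4]
grip_width: 0.0627
grip_force: 30.0
```

```bash
python3 - <<'E'
from h import *
to(.515,.1405,.150,-5.9)
s=manip.grab_frame("scene");t=manip.grab_frame("top")
A=crop(s,185,155,100,120,5);B=crop(t,205,170,100,100,4)
C=np.zeros((600,800,3),np.uint8);C[:,:500]=A;C[:400,500:]=B[:,50:350];cv2.imwrite("pics/e.png",C)
E
```

```text
t 8.1 p [0.5152 0.1392 0.1659] yaw -5.6 tilt z [-0.001 -0.    -1.   ] F [-0.5  0.5 -5.4] M [ 0.03  0.07 -0.01] w 0.0627 gf 29.998965756967664
shift units [-0.01  -0.043  0.531] turn units 0.003
```

View pics/e.png

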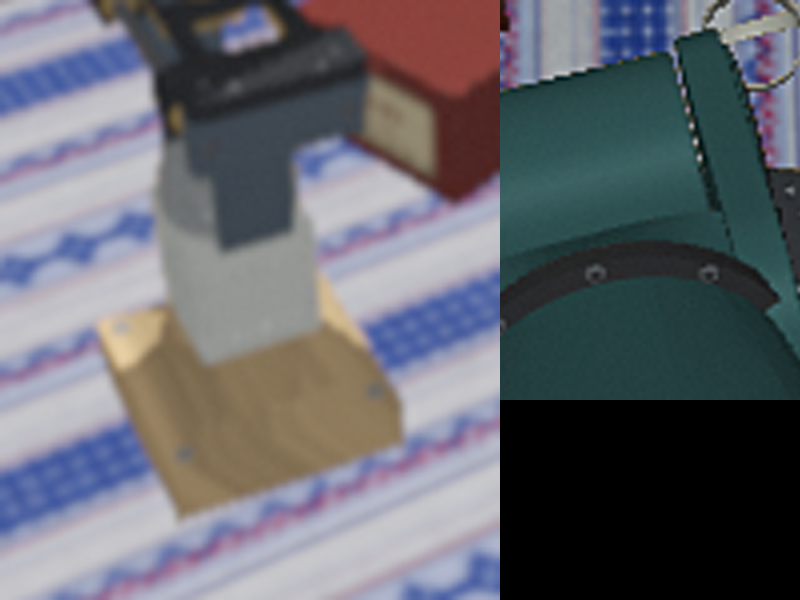

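The jar hangs upright over the brace. Its bottom corners are at crop pixels of about (213,363) front and (320,325) right, with its left edge near x=178. I check these by ray at z≈0.071.

```bash
python3 - <<'E'
from h import *
s=manip.grab_frame("scene")
P=[(185+x/5-.4,155+y/5-.4) for x,y in[(178,310),(213,363),(320,325)]]
W=[ray(s,p,.0712) for p in P];print(np.round(W,4))
e=W[2]-W[1];print(np.linalg.norm(e),np.degrees(np.arctan2(e[1],e[0])))
# predicted bottom corners if jar yaw a at tcp
for a in(-8,-6,-4):
    r=np.radians(a);print(a,[(5*(proj(s,[.5152+.03*(i*np.cos(r)-j*np.sin(r)),.1392+.03*(i*np.sin(r)+j*np.cos(r)),.0712])+.4-[185,155])).round(0).tolist() for i,j in((-1,1),(-1,-1),(1,-1))])
E
```

```text
[[0.4894 0.154  0.0712]
 [0.4876 0.1115 0.0712]
 [0.5427 0.1084 0.0712]]
0.055165554128331545 -3.2625061625007805
-8 [[162.0, 288.0], [199.0, 365.0], [319.0, 330.0]]
-6 [[160.0, 289.0], [202.0, 366.0], [321.0, 328.0]]
-4 [[159.0, 291.0], [205.0, 367.0], [322.0, 326.0]]
```

Position agrees to about 1–2 mm and yaw to about 2°. I trim slightly and lower slowly.

Request:
{"method": "apply_moves", "body": {
  "motion": [
    [[0,-0.04,0.4],0.012,1],
    [[0,0,0.4],0,1],
    [[0,0,0.3],0,1],
    [[0,0,0.15],0,1],
    [[0,0,0.1],0,1],
    [[0,0,0.1],0,1]
  ]
}}

```text
time_s: 9.0
tcp_pos: [0.5159, 0.1403, 0.1228]
eef_rot: [[0.993, -0.117, 0.0], [-0.117, -0.993, 0.0], [0.0, -0.0, -1.0]]
ft_force: [0.2, -0.2, -5.6]
grip_width: 0.0629
grip_force: 30.0
```

Request:
{"method": "apply_moves", "body": {
  "motion": [
    [[0,0,0.15],0,1],
    [[0,0,0.15],0,1],
    [[0,0,0],0,1]
  ]
}}

```text
time_s: 9.38
tcp_pos: [0.5155, 0.1402, 0.1135]
eef_rot: [[0.993, -0.117, -0.001], [-0.117, -0.993, -0.0], [-0.001, 0.0, -1.0]]
ft_force: [0.4, -0.2, -5.1]
grip_width: 0.0626
grip_force: 30.0
```

It is in the recess with no contact. I continue down to the floor.

Request:
{"method": "apply_moves", "body": {
  "motion": [
    [[0,0,0.15],0,1],
    [[0,0,0.12],0,1],
    [[0,0,0.07],0,1],
    [[0,0,0.04],0,1],
    [[0,0,0],0,1]
  ]
}}

```text
time_s: 10.0
tcp_pos: [0.5159, 0.1404, 0.1027]
eef_rot: [[0.993, -0.117, 0.0], [-0.117, -0.993, 0.0], [0.0, -0.0, -1.0]]
ft_force: [-1.8, 1.3, 0.5]
grip_width: 0.0631
grip_force: 30.0
```

Request:
{"method": "apply_moves", "body": {
  "motion": [
    [[0,0,0.04],0,1],
    [[0,0,0.02],0,1],
    [[0,0,0],0,1]
  ]
}}

```text
time_s: 10.38
tcp_pos: [0.5164, 0.1408, 0.1016]
eef_rot: [[0.993, -0.118, 0.001], [-0.118, -0.993, 0.001], [0.001, -0.001, -1.0]]
ft_force: [-4.9, 4.7, 12.9]
grip_width: 0.0631
grip_force: 30.0
```

Seated: the TCP height matches the floor prediction and the push force is firm. Now the twist, anticlockwise from above, which is negative about tool z.

Request:
{"method": "apply_moves", "body": {
  "motion": [
    [[0,0,-0.04],0,1],
    [[0,0,0],-0.08,1],
    [[0,0,0],-0.08,1],
    [[0,0,0],-0.08,1],
    [[0,0,0],0,1]
  ]
}}

```text
time_s: 11.0
tcp_pos: [0.516, 0.1404, 0.1023]
eef_rot: [[0.966, 0.258, 0.001], [0.258, -0.966, 0.0], [0.001, 0.0, -1.0]]
ft_force: [-3.3, 1.4, 4.2]
grip_width: 0.0629
grip_force: 30.0
```

```bash
python3 - <<'E'
from h import *
to(.515,.1405,.1027,51)
E
```

```text
t 11.0 p [0.516  0.1404 0.1023] yaw 14.97 tilt z [ 0.001  0.    -1.   ] F [-3.3  1.4  4.2] M [ 0.06  0.36 -0.03] w 0.0629 gf 29.99997593695298
shift units [-0.031 -0.013 -0.013] turn units -0.4
```

Request:
{"method": "apply_moves", "body": {
  "motion": [
    [[0,0,0],-0.08,1],
    [[0,0,0],-0.08,1],
    [[0,0,0],-0.08,1],
    [[0,0,0],-0.08,1]
  ]
}}

```text
time_s: 11.5
tcp_pos: [0.5159, 0.1402, 0.1024]
eef_rot: [[0.721, 0.693, 0.0], [0.693, -0.721, -0.0], [0.0, 0.0, -1.0]]
ft_force: [-3.6, -1.9, 9.9]
grip_width: 0.0627
grip_force: 30.0
```

```bash
python3 - <<'E'
from h import *
to(.515,.1405,.1027,51)
s=manip.grab_frame("scene");cv2.imwrite("pics/f.png",crop(s,185,165,100,100,6))
E
```

```text
t 11.5 p [0.5159 0.1402 0.1024] yaw 43.89 tilt z [ 0. -0. -1.] F [-3.6 -1.9  9.9] M [-0.47  0.72 -0.17] w 0.0627 gf 29.99919950729236
shift units [-0.014 -0.027 -0.01 ] turn units -0.079
```

View pics/f.png

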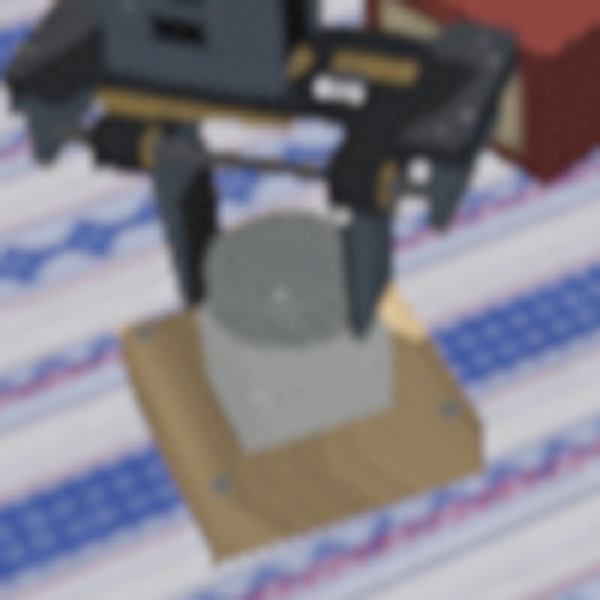

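The jar is down in the recess, its side disappearing at the block's top at about (255,448). A bright dot on the cap at (281,293) may be its pip. The upward force rose to 10 N, so the seal is pushing. I finish the turn.

Request:
{"method": "apply_moves", "body": {
  "motion": [
    [[0,0,0],-0.04,1],
    [[0,0,0],-0.03,1],
    [[0,0,0],0,1]
  ]
}}

```text
time_s: 11.92
tcp_pos: [0.5159, 0.1402, 0.1024]
eef_rot: [[0.643, 0.766, 0.0], [0.766, -0.643, -0.0], [0.0, 0.0, -1.0]]
ft_force: [-4.5, -2.4, 8.1]
grip_width: 0.0628
grip_force: 30.0
```

```bash
python3 - <<'E'
from h import *
to(.515,.1405,.1027,51)
s=manip.grab_frame("scene")
print(ray(s,(185+281/6-.4,165+293/6-.4),.0995))
E
```

```text
t 11.93 p [0.5159 0.1402 0.1024] yaw 50.0 tilt z [ 0. -0. -1.] F [-4.5 -2.4  8.1] M [-0.47  0.69 -0.11] w 0.0628 gf 30.001346978824586
shift units [-0.012 -0.031 -0.009] turn units -0.011
[0.50553505 0.12004463 0.0995    ]
```

Request:
{"method": "apply_moves", "body": {
  "motion": [
    [[0,0,-0.05],0,1],
    [[0,0,-0.05],0,1],
    [[0,0,-0.05],0,1],
    [[0,0,0],0,1]
  ]
}}

```text
time_s: 12.48
tcp_pos: [0.5159, 0.1403, 0.1064]
eef_rot: [[0.643, 0.766, 0.0], [0.766, -0.643, 0.0], [0.0, 0.0, -1.0]]
ft_force: [0.5, -0.5, -0.7]
grip_width: 0.0628
grip_force: 30.0
```

Only the cap's weight is on the wrist, where the whole jar would read about 5.4 N, so the cap is free. I raise it to the target height, 47 mm above closed, which is TCP z ≈ 0.1495.

Request:
{"method": "apply_moves", "body": {
  "motion": [
    [[0,0,-0.2],0,1],
    [[0,0,-0.3],0,1],
    [[0,0,-0.4],0,1],
    [[0,0,-0.3],0,1],
    [[0,0,-0.2],0,1],
    [[0,0,-0.04],0,1],
    [[0,0,0],0,1],
    [[0,0,0],0,1]
  ]
}}

```text
time_s: 13.48
tcp_pos: [0.5155, 0.1402, 0.1492]
eef_rot: [[0.643, 0.766, -0.001], [0.766, -0.643, -0.0], [-0.0, -0.0, -1.0]]
ft_force: [0.6, 0.3, -0.8]
grip_width: 0.0625
grip_force: 30.0
```

```bash
python3 - <<'E'
from h import *
to(.5157,.1403,.1495,50)
s=manip.grab_frame("scene");cv2.imwrite("pics/g.png",crop(s,185,145,100,120,5))
for z in(.094,.1242,.1462):print(z,((proj(s,[.5157,.1403,z])+.4-[185,145])*5).round(0))
E
```

```text
t 13.47 p [0.5155 0.1402 0.1492] yaw 49.96 tilt z [-0.001 -0.    -1.   ] F [ 0.6  0.3 -0.8] M [-0.06 -0.06  0.08] w 0.0625 gf 29.999714617151767
shift units [ 0.005  0.003 -0.01 ] turn units -0.0
0.094 [235. 321.]
0.1242 [230. 272.]
0.1462 [226. 235.]
```

View pics/g.png

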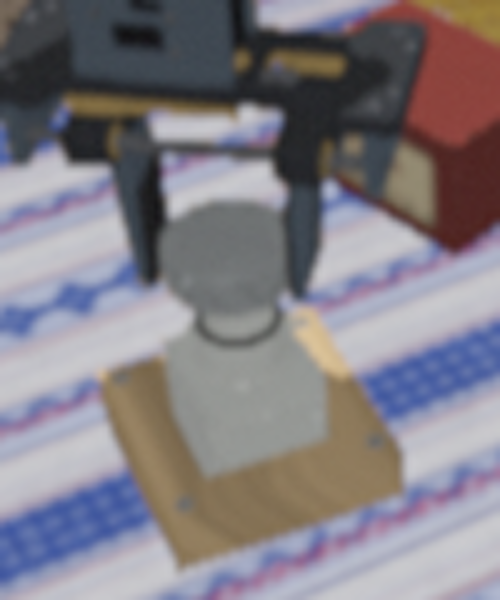

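The cap is level in the gripper with its top centred at about (226,240), close to the predicted (226,235). The jar's neck is exposed beneath it at (238,330), and the jar is still seated in the brace. I hand the job in.

```bash
python3 -c "
from workcell import manip
print(manip.close_job())"
```

```text
the job is handed in; nothing more can be done
None
```

The job is handed in: the jar sits fully down in the brace, and the cap is twisted off and held level and still about 3 cm above the jar's mouth, after 13.5 s of the allowed 48 s. I don't have the judge's result.

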